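# Load the ultrasonic cleaner

### The arm

A 7-joint arm with a two-finger parallel gripper is mounted at the origin on the work surface. World frame = base frame: x ahead of the robot, y to its left, z up, the work surface at z = 0. Lengths are in m, angles in rad, forces in N, time in s.
With the tool pointing down it reaches from about 0.425 to 0.975 m from the base axis. Payload 16.7 kg.
Tool frame: the origin (TCP) lies on the mounting face of the last link; the fingertips stand 173 mm ahead of it and the grasp point (between the pads) lies 155 mm ahead of it; y points along the fingers, x is the direction in which the jaws open and shut, and the axes are right-handed (so a half turn about y gives the same grasp; the last joint's range is limited). The gripper opens to 85 mm and grips with 20 to 120 N. Pads are 22 mm wide; open, the fingers measure 114 mm over their backs; the gripper's body (76 mm by 85 mm) begins 54 mm behind the grasp point. The pads swing forward as they close: fully open they stand 13 mm farther back than shut.
Start: joints at [-1.355, 0.426, 0.074, 1.606, -0.034, 1.111, -0.067], TCP at [0.241, 0.631, 0.405] pointing down, gripper open.
Joint ranges: [-2.85, 2.85], [-0.5, 2.14], [-1.23, 1.37], [0.21, 2.46], [-1.02, 4.16], [0.16, 2.05], [-2.73, 2.73]. Speed limits (rad/s): [1.89, 1.89, 2.39, 2.39, 3.01, 3.01, 3.01].

### API

Orientations are given as a unit quaternion [w, x, y, z].
In Python, from station import manip gives the robot as it stands.
- The arm moves only by the shell command python3 -m inch 'ROWS'. ROWS is JSON, a list of rows, each a list of 7 numbers: the shift along the tool's x, y, z in mm, then the turn, a rotation vector about the tool's x, y, z in rad, then the opening, from 0 (shut) to 1 (fully open). In form: [[dx, dy, dz, ax, ay, az, claw], ...]. A call has 1 to 12 rows; each row is the pose to reach, as a shift and turn from the pose commanded when the call began, along the tool's axes at that moment; what a row does not reach only later rows make up. A row lasts 1/10 s, in which the tool goes at most 50 mm and 8.59 degrees, less where a joint would pass 70% of its speed; a pose out of reach is approached as far as the arm can. A call with a gripper value outside its range is refused whole. The fingers move at their own pace and stop on an object; the grip force is fixed at half the most. Time passes only in rows, so rows that repeat a pose let the fingers close. It gives the time, the measured TCP pose, the force and the opening at its end, in the units of the state.
- manip.sense(): the state, without advancing time (a new reading comes with each control period).
- manip.camera(name): name is "scene" or "top" or "wrist"; returns a dict with "pixels" (400x640x3 uint8, red, green, blue), "intrinsics" (3x3 intrinsics, pixels), "rvec" (rotation vector, rad) and "tvec" (3), from world to camera coordinates, as OpenCV has them; the wrist camera has in their place "tool_from_camera" (4x4, takes a point from camera to tool coordinates, whose origin is the TCP and whose axes are the tool frame's). Camera axes: x right, y down, z forward; pixel columns grow to the right and rows downward; lengths in m; the calibration is good to about 2 mm. The wrist camera is an equidistant fisheye: a pixel r from the principal point sees the ray r / f radians off the axis. A picture is of the moment at which its call begins: read the wrist's pose just before it. There is no depth.
- manip.job_done(): hands the job in, once; it reports no verdict.
Trained networks look in the newest picture that a camera, given by its name, has taken for a name from the list of things; names that differ only in an ending like _2 or _b are one class to them, and where a whole thing is asked for, a point or a joint stands for the part that bears it (a point fixed in the world has none). Each returns a list of dicts, best first, with "conf" (0 to 1); they miss things now and then, are a little off and sometimes report something else, mostly with a low value. They report only what shows in the picture. A call takes as long as a camera call. They do not tell look-alikes from the thing itself.
- manip.regions_of(camera, label): "mask" (400x640 bool, what is visible of it) and "point" ([column, row] in pixels, amid what is visible of it).
The state is a dict: "t": time; "joint_positions": joint angles; "dq": joint speeds; "effort": joint torques, N m; "tool_pos": TCP position; "ee_rot": TCP orientation; "ft_force": force on the tool from outside, world axes, zero at the start; "wrist_torque": the same for the moment, N m; "finger_gap": finger opening in m.
Only numpy, scipy, OpenCV 4.12 (cv2) and the standard library are available. Lean on these libraries where they do the work, as an engineer would, in place of code of your own. Each camera call takes 0.05 s, during which the arm holds its last target.

### The job

Get the little ultrasonic cleaner ready for me to fill: lift its lid off by the black knob and lay it flat, knob up, on the grey rubber mat, then stand the orange printed bearing bracket upright on its base in the wire basket inside the tank. Put both down gently, without dropping them, and leave the other things on the bench where they are.

Things in the scene. Friction and masses are not known exactly. Their poses are not given: they have to be found in the camera images.
- cleaner: Ultrasonic cleaner, a stainless box fixed to the bench, 165 mm (its x) by 200 mm (its y) and 160 mm high; the control panel with two dials is on its -x face, towards the robot; a short drain tap sticks out 25 mm low on its +y side. The whole top is the tank mouth, 135 (x) by 170 mm (y), rim 160 mm above the bench. It may stand at the left with the mat at the right, or the other way round. Origin at the centre of its underside on the bench.
- basket_floor (a point): Centre of the inner floor of the wire basket fixed in the cleaner's tank; axes as the cleaner's. Basket inside 118 mm (x) by 152 mm (y), its walls 46 mm high; the floor lies 60 mm below the tank's rim, 100 mm above the bench. The tank is empty and dry.
- lid: Loose stainless lid, about 0.2 to 0.4 kg, resting on the tank's rim: plate 156 (x) by 190 mm (y), 3 mm thick with a 3 mm raised middle; below the plate a flange 125 by 160 mm goes 8 mm down into the mouth with 5 mm play all round, so it must be lifted more than 8 mm before it moves sideways. Laid down, it stands on this flange. Origin at the centre of the flange's lower edge, i.e. of the lid's underside; z is up through the knob.
- knob: The lid's round black plastic knob, fixed in the middle of the lid; origin at its foot, 14 mm above the lid's origin. Neck 18 mm thick, head 32 mm in diameter from 14 to 31 mm above the foot, top at 34 mm.
- knob_center (a point): Grip point on the knob's axis, in the middle of its 32 mm head: 38 mm above the lid's underside (so 41 mm above the bench when the lid lies on the mat), 24 mm above the lid's raised middle; axes as the lid's.
- mat: Flat grey rubber mat fixed on the bench, 220 mm (x) by 260 mm (y), 3 mm thick, empty; origin at the centre of its underside on the bench.
- sheet: Black removable build sheet lying fixed on the bench between cleaner and mat, 200 mm (x) by 150 mm (y), 3 mm thick; the finished prints stand loose on it. Origin at the centre of its underside.
- bracket: Orange printed bearing bracket (pillow block), loose, 70 g, standing on the build sheet on its base: base 70 mm (x) by 28 mm (y) by 8 mm high, on it a ring of 40 mm outside diameter with its 24 mm bore along y, so it is 28 mm thick (y) throughout and 48 mm high. Origin at the centre of its underside.
- bracket_center (a point): Centre of the bracket, half-way up (24 mm above its underside); axes as the bracket's: x along the base, y along the bore, z up.
- gear: small light-grey printed gear lying on the build sheet, near the robot's side of it: 48 mm across, 22 mm high; origin at the centre of its underside. Bystander.
- bottle: white plastic bottle with a red cap, 56 mm diameter, 130 mm high, at the far left; origin at the centre of its underside. Bystander.
- scraper: scraper (spatula) lying across the bench beyond the build sheet, 200 mm long; origin under its middle. Bystander.
- tape: tan roll of tape lying flat at the far right, 100 mm across, 24 mm high; origin at the centre of its underside. Bystander.
- screwdriver: screwdriver lying across the bench near the robot, to its right, 180 mm long; origin under its middle. Bystander.
- jar: small jar with a dark cap, 56 mm diameter, 60 mm high, at the far right; origin at the centre of its underside. Bystander.
Mind the look-alikes: they are no part of the job. Of the things that look like the bracket, the largest one is meant.

How it is judged:
By the outcome, as a careful person would: the job done as asked, in the order asked, and still so for the second after the job is handed in, with the robot touching nothing.
It also fails if it takes over 58 s, if anything falls off the work surface, if the arm or the gripper's body presses on something with over 40 N, if the wrist force passes 120 N, or if a joint passes its speed limit or range.

## Working session

There is one attempt and no reset: what is moved stays moved. The work goes in short steps, Python scripts to look and compute and a shell command to move; the robot and the scene stay as the last step left them, time stands still between calls to the robot, and variables do not carry over. Pictures are saved under pics/ and viewed, and the job is handed in when it is done.

```bash
mkdir -p pics; ls; cat > h.py <<'E'
import numpy as np, cv2
from station import manip
from scipy.spatial.transform import Rotation as R
def snap(n,f):
    c=manip.camera(n); cv2.imwrite('pics/'+f,cv2.cvtColor(np.array(c['pixels']),cv2.COLOR_RGB2BGR)); return c
def rot(q): return R.from_quat([q[1],q[2],q[3],q[0]])
def ray(c,uv,s=None):
    K=np.array(c['intrinsics'],float); 
    if 'rvec' in c:
        Rm=cv2.Rodrigues(np.array(c['rvec'],float))[0]; t=np.array(c['tvec'],float).ravel()
        d=np.linalg.inv(K)@[uv[0],uv[1],1]; d=Rm.T@d; return -Rm.T@t,d/np.linalg.norm(d)
    a=(uv[0]-K[0,2])/K[0,0]; b=(uv[1]-K[1,2])/K[1,1]; r=np.hypot(a,b)
    d=np.array([a/r*np.sin(r),b/r*np.sin(r),np.cos(r)]) if r>0 else np.array([0,0,1.])
    T=np.array(c['tool_from_camera']); Rt=rot(s['ee_rot'])
    return Rt.apply(T[:3,3])+np.array(s['tool_pos']), Rt.apply(T[:3,:3]@d)
def atz(c,uv,z,s=None):
    o,d=ray(c,uv,s); return o+d*(z-o[2])/d[2]
def tri(rays):
    A=np.zeros((3,3));b=np.zeros(3)
    for o,d in rays:
        P=np.eye(3)-np.outer(d,d);A+=P;b+=P@o
    x=np.linalg.solve(A,b); return x,[np.linalg.norm((np.eye(3)-np.outer(d,d))@(x-o)) for o,d in rays]
E
python3 - <<'E'
from h import *
s=manip.sense(); print({k:np.round(v,3) for k,v in s.items()})
for n in ['scene','top','wrist']:
    c=snap(n,n+'0.png')
    if 'rvec' in c: print(n,c['intrinsics'],ray(c,(320,200)))
    else: print(c['intrinsics'],c['tool_from_camera'])
    for l in ['cleaner','lid','knob','mat','sheet','bracket','gear','basket_floor']:
        try:
            for r in manip.regions_of(n,l): 
                ys,xs=np.nonzero(r['mask']); print(n,l,round(r['conf'],2),np.round(r['point']),len(xs),xs.min(),xs.max(),ys.min(),ys.max())
        except Exception as e: print(l,e)
E
```

```text
pics
{'t': np.float64(0.0), 'joint_positions': array([-1.356,  0.427,  0.074,  1.607, -0.034,  1.111, -0.067]), 'dq': array([ 0.001,  0.002,  0.001,  0.001, -0.001, -0.   ,  0.   ]), 'effort': array([-1.0000e-03, -9.4979e+01,  3.7600e+00, -4.6353e+01,  1.9000e-02,
        1.0000e-02, -0.0000e+00]), 'tool_pos': array([0.241, 0.63 , 0.404]), 'ee_rot': array([-0.582,  0.583,  0.401, -0.401]), 'ft_force': array([-1.113,  0.397, -0.141]), 'wrist_torque': array([-0.012, -0.004, -0.017]), 'finger_gap': np.float64(0.085)}
scene [[370.01475921   0.         325.07643419]
 [  0.         370.01475921 202.12264302]
 [  0.           0.           1.        ]] (array([ 1.18558007, -0.02178467,  0.6650421 ]), array([-0.79023837, -0.01275698, -0.61266677]))
scene cleaner 0.81 [201. 227.] 5754 134 252 163 260
scene lid 0.71 [191. 188.] 3367 139 243 161 210
scene knob 0.58 [193. 175.] 169 185 197 168 184
scene mat 0.98 [467. 243.] 5974 406 533 213 279
scene mat 0.7 [200. 224.] 5432 134 251 174 259
scene sheet 0.56 [333. 246.] 2830 305 371 212 271
scene bracket 0.72 [342. 244.] 378 332 352 231 259
scene 
[... 1015 characters left out ...]
55
top basket_floor 0.34 [314. 207.] 173 307 320 197 216
[[309.70691629   0.         323.77889478]
 [  0.         309.70691629 202.65703511]
 [  0.           0.           1.        ]] [[ 9.99997620e-01  2.13392058e-03  4.54900173e-04  8.88499081e-05]
 [ 2.28551250e-04 -3.09792103e-01  9.50804291e-01  3.00093174e-02]
 [ 2.16986532e-03 -9.50801924e-01 -3.09791853e-01  7.95790776e-02]
 [ 0.00000000e+00  0.00000000e+00  0.00000000e+00  1.00000000e+00]]
wrist cleaner 0.8 [ 32. 383.] 2917 0 76 349 399
wrist mat 0.88 [243. 338.] 2653 167 285 294 395
wrist sheet 0.6 [ 90. 344.] 482 71 104 338 368
wrist bracket 0.74 [246. 340.] 2700 167 284 294 394
wrist basket_floor 0.29 [  5. 325.] 127 0 14 319 332
```

View pics/scene0.png

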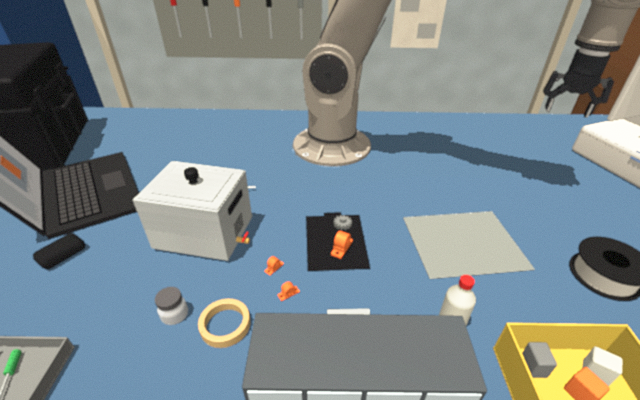

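View pics/top0.png

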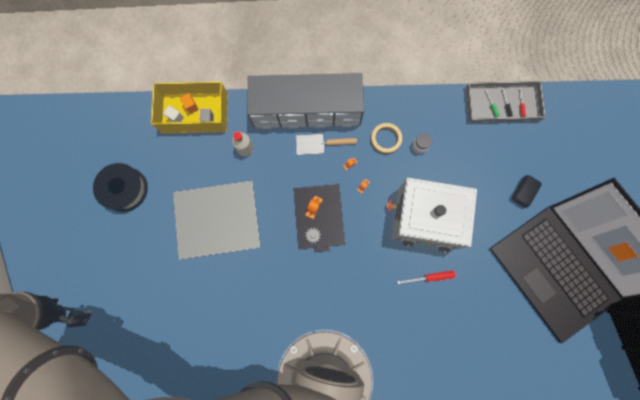

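View pics/wrist0.png

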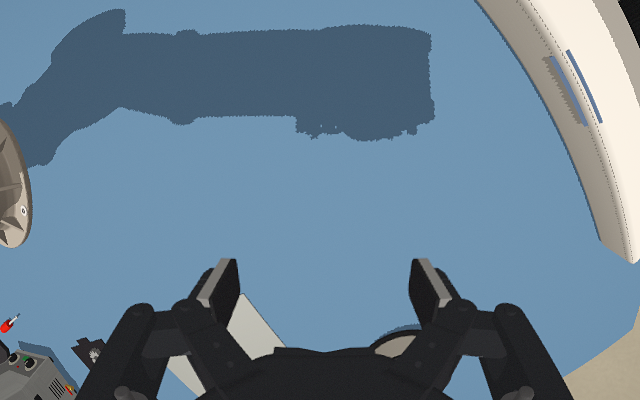

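```bash
python3 - <<'E'
import cv2
a=cv2.imread('pics/scene0.png')[205:305,250:380]; cv2.imwrite('pics/crop0.png',cv2.resize(a,None,fx=6,fy=6,interpolation=cv2.INTER_CUBIC)[:600])
a=cv2.imread('pics/top0.png')[140:260,270:400]; cv2.imwrite('pics/crop1.png',cv2.resize(a,None,fx=5,fy=5,interpolation=cv2.INTER_CUBIC))
E
```

```text
(no output)
```

View pics/crop0.png

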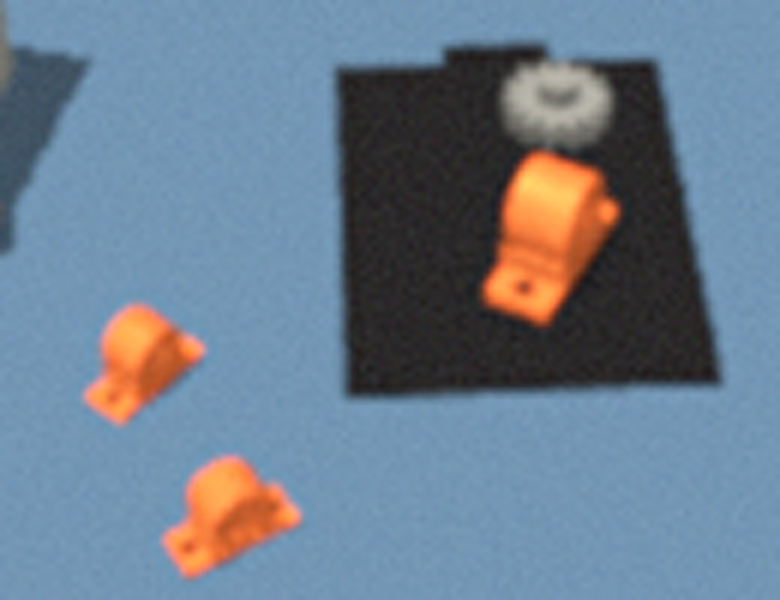

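View pics/crop1.png

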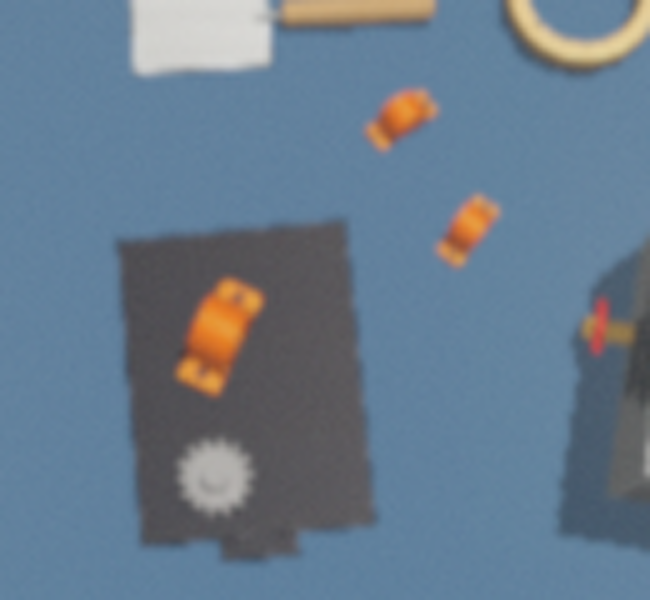

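Scene view: the cleaner is at about (200,215) with its knob at (192,175), and the mat is at (467,243). Three orange brackets show: (342,244) on the sheet, (272,263) and (288,293) on bare bench. The one on the sheet is clearly the largest and stands on the black sheet as described, so it is the one meant; the enlarged crop confirms this.

```bash
python3 - <<'E'
from h import *
cs=manip.camera('scene'); ct=manip.camera('top')
def dark(c,box,thr):
    x0,x1,y0,y1=box; g=np.array(c['pixels'])[y0:y1,x0:x1].max(2)<thr
    n,l,st,ce=cv2.connectedComponentsWithStats(g.astype(np.uint8)); k=1+np.argmax(st[1:,4]); return ce[k]+[x0,y0],st[k]
ks,a=dark(cs,(180,205,163,190),100); kt,b=dark(ct,(428,455,198,222),100); print(ks,a,kt,b)
print('knob',tri([ray(cs,ks),ray(ct,kt)]))
def orange(c,box):
    x0,x1,y0,y1=box; p=np.array(c['pixels']).astype(int)[y0:y1,x0:x1]; g=(p[...,0]-p[...,2]>70)
    n,l,st,ce=cv2.connectedComponentsWithStats(g.astype(np.uint8)); k=1+np.argmax(st[1:,4]); ys,xs=np.nonzero(l==k)
    return ce[k]+[x0,y0],np.c_[xs+x0,ys+y0],st[k]
os_,ps,_=orange(cs,(322,362,225,265)); ot,pt,_=orange(ct,(300,330,190,225))
print('brk',os_,ot,tri([ray(cs,os_),ray(ct,ot)]))
w=np.array([atz(ct,p,0.02)[:2] for p in pt]); w=w-w.mean(0); v=np.linalg.svd(w,full_matrices=False)[2][0]; print('axis deg',np.degrees(np.arctan2(v[1],v[0])))
# mat
for r in manip.regions_of('top','mat')[:1]:
    ys,xs=np.nonzero(r['mask']); W=np.array([atz(ct,p,0.003)[:2]*1000 for p in np.c_[xs,ys]]).astype(np.float32); print('mat',cv2.minAreaRect(W),W.mean(0))
g=np.array(ct['pixels'])
crop=cv2.cvtColor(g[165:265,370:490],cv2.COLOR_RGB2BGR); cv2.imwrite('pics/lid1.png',cv2.resize(crop,None,fx=6,fy=6,interpolation=cv2.INTER_CUBIC))
crop=cv2.cvtColor(np.array(cs['pixels'])[155:265,125:260],cv2.COLOR_RGB2BGR); cv2.imwrite('pics/lid2.png',cv2.resize(crop,None,fx=5,fy=5,interpolation=cv2.INTER_CUBIC))
E
```

```text
[191.42196532 175.16184971] [  5   5  13  16 173] [438.95890411 210.68493151] [ 6  9 11  9 73]
knob (array([ 0.47663842, -0.3298072 ,  0.18279794]), [np.float64(0.0007491851476279634), np.float64(0.0007491851476279522)])
brk [340.70327103 243.62616822] [313.22566372 206.44690265] (array([0.52411333, 0.02183621, 0.0156884 ]), [np.float64(0.0023537291285729064), np.float64(0.002353729128572905)])
axis deg 155.20014923119862
mat ((494.23309326171875, 338.55902099609375), (220.4402313232422, 263.0524597167969), 6.974549770355225) [492.15143 337.99347]
```

View pics/lid1.png

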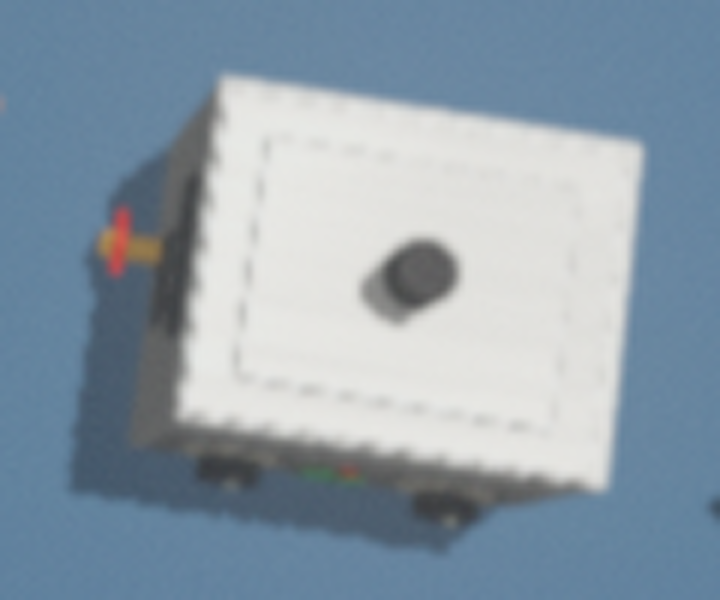

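View pics/lid2.png

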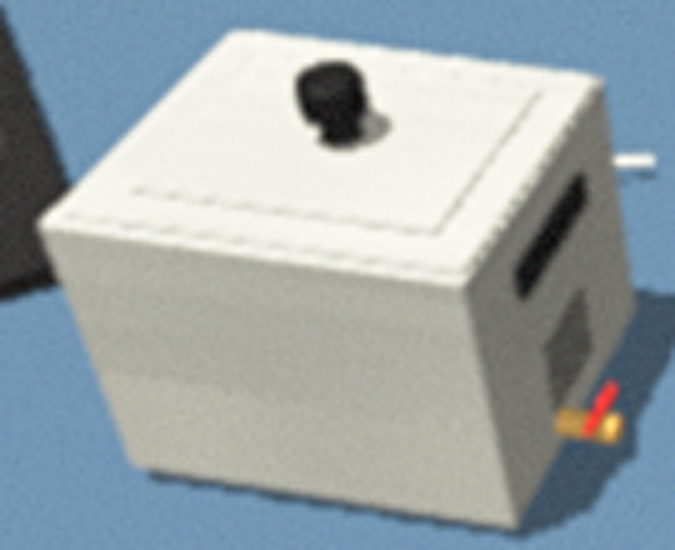

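```bash
python3 - <<'E'
from h import *
s=manip.sense(); print(s['t'],np.round(rot(s['ee_rot']).as_matrix(),3)) # columns: tool axes
ct=manip.camera('top')
P=[(222,75),(643,145),(607,490),(178,415)]
W=np.array([atz(ct,(370+x/6-.4,165+y/6-.4),0.1615) for x,y in P])[:,:2]; print(W*1000, W.mean(0))
for i in range(4):
    d=W[(i+1)%4]-W[i]; print(np.linalg.norm(d), np.degrees(np.arctan2(d[1],d[0])))
print('knob at z.190', atz(ct,(438.96,210.68),0.195), 'head top circle', atz(ct,(370+422/6-.4,165+272/6-.4),0.200))
cs=manip.camera('scene')
for uv in [(125+331/5-.4,155+88/5-.4)]: print('scene', atz(cs,uv,0.192))
def proj(c,p): return cv2.projectPoints(np.array([p],float),np.array(c['rvec'],float),np.array(c['tvec'],float),np.array(c['intrinsics']),None)[0].ravel()
E
```

```text
1.5 [[ 0.357 -0.    -0.934]
 [ 0.934 -0.     0.357]
 [-0.    -1.     0.   ]]
[[ 579.03726451 -249.44321524]
 [ 540.25494543 -446.91880209]
 [ 377.77000409 -415.91526174]
 [ 416.92116613 -219.57677355]] [ 0.47849585 -0.33296351]
0.20124779669551024 -101.11093738907819
0.16541637064274875 169.19731889619405
0.20020393460970481 78.7227708581264
0.16484427104209934 -10.438483692751424
knob at z.190 [ 0.47464309 -0.3256473   0.195     ] head top circle [ 0.47589569 -0.32704993  0.2       ]
scene [ 0.47799171 -0.32968298  0.192     ]
```

```bash
python3 -m inch '[[-374,-45,-366,0,0,0,1],[-374,-45,-366,0,0,0,1],[-374,-45,-366,0,0,0,1],[-374,-45,-366,0,0,0,1],[-374,-45,-366,0,0,0,1],[-374,-45,-366,0,0,0,1],[-374,-45,-366,0,0,0,1],[-374,-45,-366,0,0,0,1],[-374,-45,-366,0,0,0,1],[-374,-45,-366,0,0,0,1],[-374,-45,-366,0,0,0,1],[-374,-45,-366,0,0,0,1]]'
```

```text
t: 2.8
tool_pos: [0.4504, 0.1469, 0.4504]
ee_rot: [-0.583, 0.584, 0.4, -0.399]
ft_force: [0.3, 0.6, 0.1]
finger_gap: 0.0855
```

```bash
python3 -m inch '[[-435,0,-195,0,0,0,1],[-435,0,-195,0,0,0,1],[-435,0,-195,0,0,0,1],[-435,0,-195,0,0,0,1],[-435,0,-195,0,0,0,1],[-435,0,-195,0,0,0,1],[-435,0,-195,0,0,0,1],[-435,0,-195,0,0,0,1],[-435,0,-195,0,0,0,1],[-435,0,-195,0,0,0,1],[-435,0,-195,0,0,0,1],[-435,0,-195,0,0,0,1]]'; python3 - <<'E'
from h import *
s=manip.sense(); c=snap('wrist','w1.png'); print(s['t'],np.round(s['joint_positions'],2),s['tool_pos'])
E
```

```text
t: 4.0
tool_pos: [0.4765, -0.3251, 0.4493]
ee_rot: [0.583, -0.582, -0.401, 0.401]
ft_force: [-0.5, 0.9, 0.1]
finger_gap: 0.0853
4.0 [-0.16  0.29  0.8   1.81 -0.23  1.14  1.92] [ 0.47646565 -0.32512332  0.44928347]
```

View pics/w1.png

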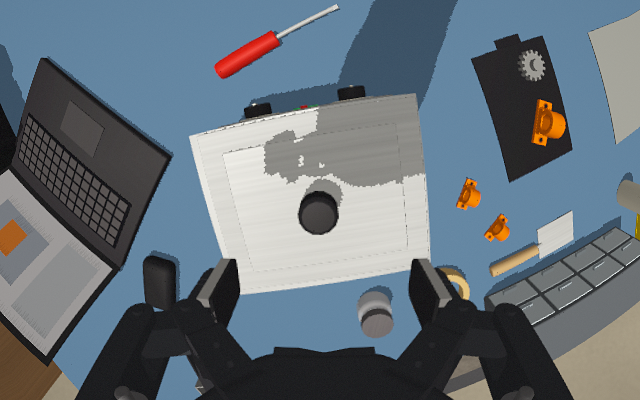

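```bash
cat > kn.py <<'E'
from h import *
import json,sys
s=manip.sense(); c=snap('wrist',sys.argv[1])
g=np.array(c['pixels']).max(2); sub=(g[150:260,270:380]<75).astype(np.uint8)
n,l,st,ce=cv2.connectedComponentsWithStats(sub)
k=[i for i in range(1,n) if st[i,4]>300]; 
for i in k:
    ys,xs=np.nonzero(l==i); (cx,cy),r=cv2.minEnclosingCircle(np.c_[xs,ys].astype(np.float32)); print(ce[i]+[270,150],st[i],cx+270,cy+150,r)
    uv=(cx+270,cy+150)
    for z in (.185,.19,.195,.2): print(z,np.round(atz(c,uv,z,s),4))
    print(ray(c,uv,s), s['tool_pos'])
E
python3 kn.py w2.png
python3 - <<'E'
from h import *
s=manip.sense();c=manip.camera('wrist')
P=[(416,94),(190,136),(241,294),(429,262)]
W=np.array([atz(c,p,.162,s)[:2] for p in P]);print(W,W.mean(0))
for i in range(4):
    d=W[(i+1)%4]-W[i]; print(np.linalg.norm(d), np.degrees(np.arctan2(d[1],d[0])))
E
```

```text
[317.75041051 212.58210181] [  27   41   40   44 1218] 317.5 212.29069900512695 21.761159896850586
0.185 [ 0.4794 -0.3305  0.185 ]
0.19 [ 0.4778 -0.3298  0.19  ]
0.195 [ 0.4761 -0.3291  0.195 ]
0.2 [ 0.4745 -0.3283  0.2   ]
(array([ 0.40229099, -0.29597318,  0.41944194]), array([ 0.30947069, -0.13868515, -0.94074137])) [ 0.47663862 -0.32440868  0.44939875]
[[ 0.41842985 -0.21899228]
 [ 0.38118585 -0.41379238]
 [ 0.54304853 -0.43974064]
 [ 0.57507037 -0.24988025]] [ 0.47943365 -0.33060139]
0.1983284988536167 -100.82380504406763
0.16392937260823434 -9.107612905698359
0.19254185637873633 80.42659544606589
0.1596568839795146 168.844952034008
```

```bash
python3 -m inch '[[-4,40,-3,0,0,0,1],[-4,60,-3,0,0,0,1],[-4,60,-3,0,0,0,1],[-4,60,-3,0,0,0,1]]'; python3 kn.py w3.png
```

```text
t: 4.55
tool_pos: [0.478, -0.3296, 0.3905]
ee_rot: [-0.582, 0.582, 0.401, -0.401]
ft_force: [0.4, 0.4, 1.5]
finger_gap: 0.0855
[322.0612341  237.52425813] [  26   62   53   48 2123] 322.40631103515625 239.62224578857422 28.35550880432129
0.185 [ 0.4795 -0.3308  0.185 ]
0.19 [ 0.4773 -0.33    0.19  ]
0.195 [ 0.4751 -0.3291  0.195 ]
0.2 [ 0.473  -0.3283  0.2   ]
(array([ 0.4036343 , -0.30119275,  0.36043697]), array([ 0.39203918, -0.15318876, -0.90710445])) [ 0.47796685 -0.32960272  0.39045348]
```

View pics/w3.png

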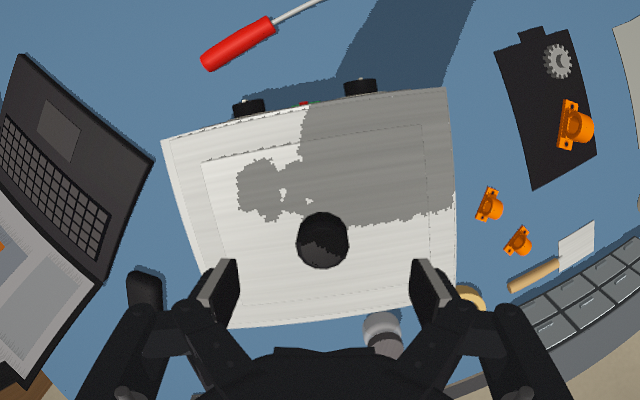

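```bash
python3 -m inch '[[0,25,0,0,0,0,1],[0,45,0,0,0,0,1],[0,45,0,0,0,0,1],[0,45,0,0,0,0,0.3],[0,45,0,0,0,0,0.2],[0,45,0,0,0,0,0.2],[0,45,0,0,0,0,0.2],[0,45,0,0,0,0,0.2],[0,45,0,0,0,0,0.2]]'
```

```text
t: 5.5
tool_pos: [0.4777, -0.3304, 0.3458]
ee_rot: [-0.582, 0.583, 0.401, -0.401]
ft_force: [-2.8, 1.9, 12.4]
finger_gap: 0.0298
```

```bash
python3 -m inch '[[0,0,0,0,0,0,0],[0,0,0,0,0,0,0],[0,0,0,0,0,0,0]]'; python3 - <<'E'
from h import *
c=snap('wrist','w4.png')
E
```

```text
t: 5.8
tool_pos: [0.4778, -0.3304, 0.3458]
ee_rot: [-0.582, 0.583, 0.401, -0.401]
ft_force: [-2.0, 2.5, 11.8]
finger_gap: 0.0302
```

View pics/w4.png

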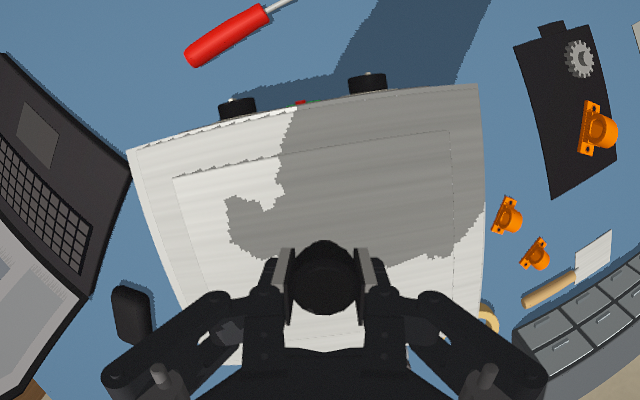

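```bash
python3 -m inch '[[0,-4,0,0,0,0,0],[0,-10,0,0,0,0,0],[0,-18,0,0,0,0,0],[0,-30,0,0,0,0,0],[0,-45,0,0,0,0,0],[0,-55,0,0,0,0,0],[0,-60,0,0,0,0,0],[0,-60,0,0,0,0,0]]'; python3 - <<'E'
from h import *
c=snap('wrist','w5.png')
E
```

```text
t: 6.65
tool_pos: [0.4777, -0.3302, 0.4056]
ee_rot: [-0.582, 0.583, 0.401, -0.401]
ft_force: [0.6, -0.3, -2.4]
finger_gap: 0.0298
```

View pics/w5.png

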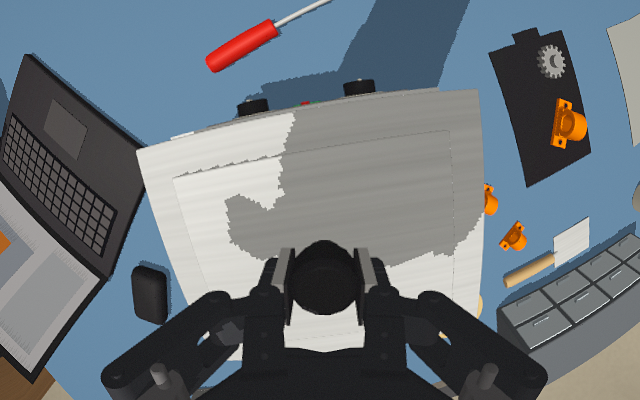

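```bash
python3 -m inch '[[20,0,7,0,-0.02,0,0],[50,0,18,0,-0.05,0,0],[82,0,29,0,-0.08,0,0],[115,0,41,0,-0.11,0,0],[148,0,53,0,-0.14,0,0],[181,0,64,0,-0.17,0,0],[214,0,76,0,-0.2,0,0],[247,0,88,0,-0.23,0,0],[280,0,99,0,-0.26,0,0],[313,0,111,0,-0.285,0,0],[340,0,121,0,-0.3,0,0],[355,0,126,0,-0.305,0,0]]';python3 - <<'E'
from h import *
s=manip.sense(); d=np.array([.494,.3385,.405])-s['tool_pos']; print(rot(s['ee_rot']).inv().apply(d)*1000, rot(s['ee_rot']).as_matrix()[:,0])
c=manip.camera('top')
P=[(0,0)]
snap('top','t1.png')
E
```

```text
t: 7.9
tool_pos: [0.4863, 0.0488, 0.4042]
ee_rot: [0.514, -0.514, -0.485, 0.486]
ft_force: [-0.2, -1.0, -2.3]
finger_gap: 0.0297
[289.70158286  -0.78920958   8.76195506] [ 5.69310433e-02  9.98378113e-01 -4.90751193e-06]
```

View pics/t1.png

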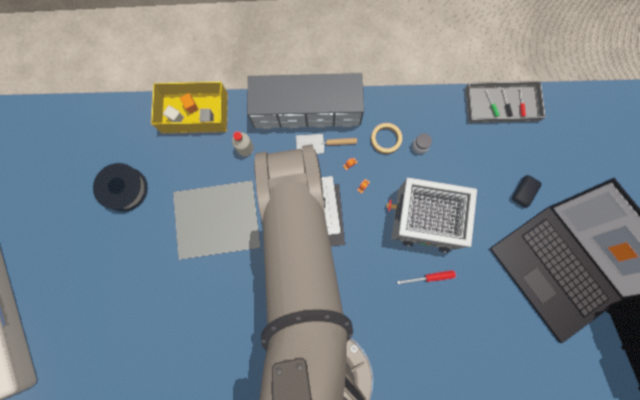

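```bash
python3 -m inch '[[15,0,0,0,0,0,0],[40,0,1,0,0,0,0],[72,0,2,0,0,0,0],[105,0,3,0,0,0,0],[138,0,4,0,0,0,0],[171,0,5,0,0,0,0],[204,0,6,0,0,0,0],[235,10,7,0,0,0,0],[262,25,8,0,0,0,0],[280,40,9,0,0,0,0],[289,50,9,0,0,0,0],[290,55,9,0,0,0,0]]';python3 - <<'E'
from h import *
s=manip.sense(); d=np.array([.494,.3385,.405])-s['tool_pos']; print(rot(s['ee_rot']).inv().apply(d)*1000, rot(s['ee_rot']).as_matrix()[:,0])
snap('wrist','w6.png');c=snap('scene','s1.png')
E
```

```text
t: 9.2
tool_pos: [0.4949, 0.3367, 0.3485]
ee_rot: [-0.515, 0.515, 0.484, -0.485]
ft_force: [-1.0, 0.1, -2.6]
finger_gap: 0.0299
[  1.65750444 -56.5391855    1.08492534] [ 0.05961843  0.99822026 -0.00139573]
```

View pics/w6.png

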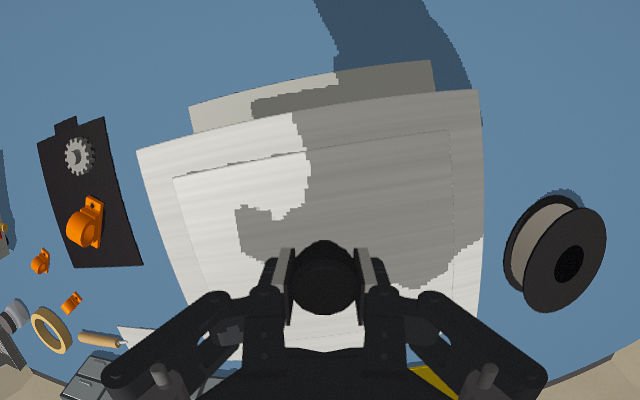

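View pics/s1.png

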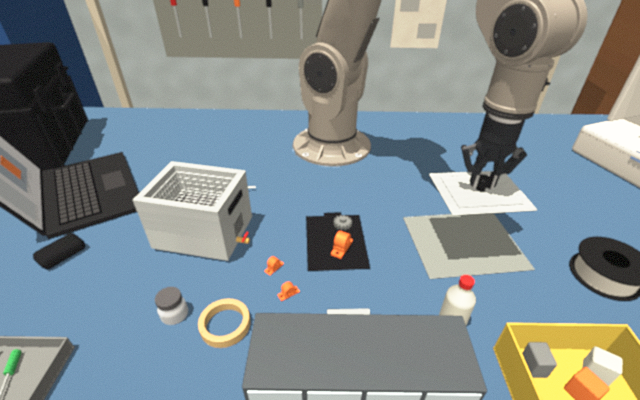

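```bash
python3 -m inch '[[1,12,1,0,0,0,0],[1,35,1,0,0,0,0],[1,60,1,0,0,0,0],[1,85,1,0,0,0,0],[1,108,1,0,0,0,0],[1,124,1,0,0,0,0],[1,134,1,0,0,0,0],[1,139,1,0,0,0,0],[1,141,1,0,0,0,0],[1,141,1,0,0,0,0]]';python3 - <<'E'
from h import *
s=manip.sense();print(s['tool_pos'],s['ft_force'])
E
```

```text
t: 10.3
tool_pos: [0.4942, 0.3375, 0.2092]
ee_rot: [-0.515, 0.515, 0.485, -0.485]
ft_force: [0.1, -0.9, -2.0]
finger_gap: 0.0301
[0.49423105 0.33752288 0.20917414] [ 0.13747331 -0.88115024 -1.99010561]
```

Now 12 mm to go, in small steps.

```bash
python3 -m inch '[[0,2,0,0,0,0,0],[0,4,0,0,0,0,0],[0,6,0,0,0,0,0],[0,8,0,0,0,0,0],[0,9,0,0,0,0,0],[0,10,0,0,0,0,0],[0,10,0,0,0,0,0]]'; python3 -m inch '[[0,0.5,0,0,0,0,0],[0,1,0,0,0,0,0],[0,1,0,0,0,0,0]]'; python3 -m inch '[[0,0.5,0,0,0,0,0],[0,1,0,0,0,0,0],[0,1,0,0,0,0,0]]'
```

```text
t: 11.0
tool_pos: [0.494, 0.3374, 0.1986]
ee_rot: [-0.515, 0.515, 0.485, -0.485]
ft_force: [-0.4, 0.7, -2.6]
finger_gap: 0.03
t: 11.3
tool_pos: [0.494, 0.3375, 0.1977]
ee_rot: [0.515, -0.515, -0.485, 0.485]
ft_force: [1.2, 0.1, -3.0]
finger_gap: 0.0297
t: 11.6
tool_pos: [0.494, 0.3375, 0.1969]
ee_rot: [0.515, -0.515, -0.485, 0.485]
ft_force: [-0.9, -0.5, 1.8]
finger_gap: 0.0297
```

```bash
python3 -m inch '[[0,0.5,0,0,0,0,0],[0,0.5,0,0,0,0,0],[0,0.5,0,0,0,0,0.45],[0,0.5,0,0,0,0,0.55],[0,0.5,0,0,0,0,0.65],[0,0.5,0,0,0,0,0.65],[0,0.5,0,0,0,0,0.65]]'; python3 - <<'E'
from h import *
snap('wrist','w7.png');c=snap('scene','s2.png')
E
```

```text
t: 12.3
tool_pos: [0.494, 0.3375, 0.1961]
ee_rot: [-0.515, 0.515, 0.485, -0.485]
ft_force: [-0.7, -0.1, 0.8]
finger_gap: 0.0553
```

View pics/w7.png

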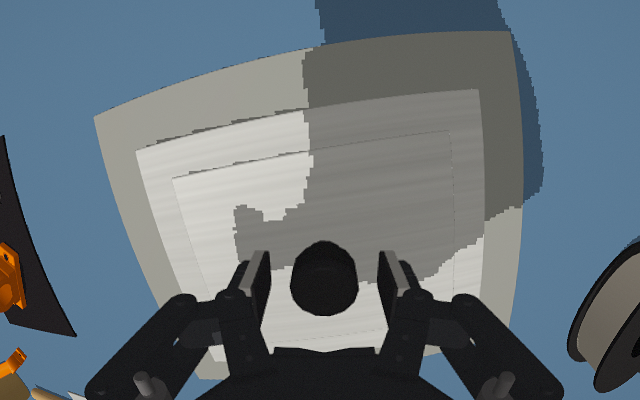

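View pics/s2.png

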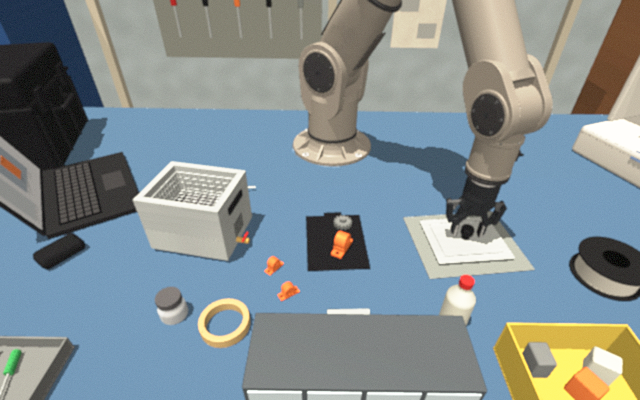

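```bash
python3 -m inch '[[0,-15,0,0,0,0,0.65],[0,-45,0,0,0,0,0.65],[0,-80,0,0,0,0,0.65],[-20,-110,-3,0,0.04,0,0.8],[-60,-130,-9,0,0.1,0,0.8],[-105,-135,-16,0,0.16,0,0.8],[-150,-135,-23,0,0.22,0,0.8],[-195,-135,-30,0,0.28,0,0.8],[-240,-135,-37,0,0.34,0,0.8],[-280,-135,-44,0,0.375,0,0.8],[-305,-135,-48,0,0.375,0,0.8],[-313,-135,-49,0,0.375,0,0.8]]'; python3 - <<'E'
from h import *
s=manip.sense(); snap('wrist','w8.png'); print(s['tool_pos'],rot(s['ee_rot']).as_matrix()[:,0])
E
```

```text
t: 13.6
tool_pos: [0.5241, 0.019, 0.3324]
ee_rot: [-0.597, 0.597, 0.379, -0.379]
ft_force: [1.0, 0.6, 0.8]
finger_gap: 0.0682
[0.52412962 0.01898592 0.33235297] [4.24905651e-01 9.05237498e-01 5.09705764e-04]
```

View pics/w8.png

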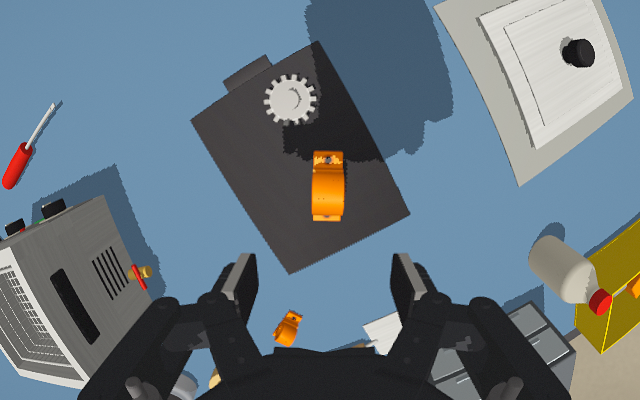

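```bash
python3 - <<'E'
from h import *
a=cv2.imread('pics/w8.png')[140:235,280:380]; cv2.imwrite('pics/c8.png',cv2.resize(a,None,fx=6,fy=6,interpolation=cv2.INTER_NEAREST))
E
```

```text
(no output)
```

View pics/c8.png

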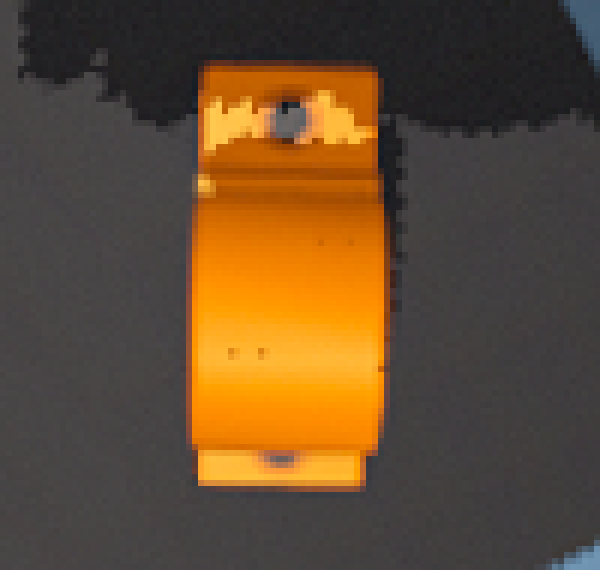

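```bash
python3 - <<'E'
from h import *
s=manip.sense(); c=manip.camera('wrist'); M=rot(s['ee_rot'])
f=lambda x,y:(280+x/6-.4,140+y/6-.4)
P=[(203,68),(380,66),(365,486),(198,488)]
for zs in [(.003,.003,.011,.011),(.011,)*4]:
    W=np.array([atz(c,f(*p),z,s) for p,z in zip(P,zs)]);cen=W.mean(0)
    L=(W[3]+W[2]-W[0]-W[1])[:2]/2; print(zs,cen,'len',np.linalg.norm(L),'yaw',np.degrees(np.arctan2(L[1],L[0])),'widths',np.linalg.norm(W[0]-W[1]),np.linalg.norm(W[2]-W[3]))
    print('tool offset mm',M.inv().apply(cen-np.array(s['tool_pos']))*1000)
# ring top height check: left/right edges width at ring -> 28 mm
for z in (.04,.046,.051,.056):
    a=atz(c,f(190,330),z,s);b=atz(c,f(387,330),z,s);print(z,np.linalg.norm(a-b),(a+b)/2)
print(s['tool_pos'])
E
```

```text
(0.003, 0.003, 0.011, 0.011) [0.52573973 0.02293878 0.007     ] len 0.06975011337818104 yaw -26.237909889082324 widths 0.02870244586891304 0.02811657644996657
tool offset mm [  3.7137903  325.2074948    0.33189122]
(0.011, 0.011, 0.011, 0.011) [0.52517427 0.0231379  0.011     ] len 0.07094071650069363 yaw -26.12260025594861 widths 0.027934836400730252 0.02811657644996657
tool offset mm [  3.65614055 321.20701202   0.92536262]
0.04 0.029027325843135176 [0.52448913 0.02343539 0.04      ]
0.046 0.028362922609471895 [0.52283384 0.02411776 0.046     ]
0.051 0.02780925324808581 [0.52145443 0.02468641 0.051     ]
0.056 0.027255583886699814 [0.52007502 0.02525506 0.056     ]
[0.52417088 0.01939304 0.33220576]
```

```bash
python3 -m inch '[[3.5,15,0.5,0,0.019,0,0.8],[3.5,50,0.5,0,0.019,0,0.8],[3.5,85,0.5,0,0.019,0,0.8],[3.5,85,0.5,0,0.019,0,0.8]]'; python3 - <<'E'
from h import *
s=manip.sense(); snap('wrist','w9.png'); print(s['tool_pos'],rot(s['ee_rot']).as_matrix()[:,0], rot(s['ee_rot']).inv().apply(np.array([.525,.0232,.188])-s['tool_pos'])*1000)
E
```

```text
t: 14.1
tool_pos: [0.5238, 0.0271, 0.2432]
ee_rot: [0.6, -0.599, -0.373, 0.377]
ft_force: [0.4, 0.1, -0.1]
finger_gap: 0.0685
[0.52382672 0.02714847 0.24324093] [ 0.43643735  0.8997278  -0.00351067] [-2.84655552 55.23767643 -3.03701631]
```

View pics/w9.png

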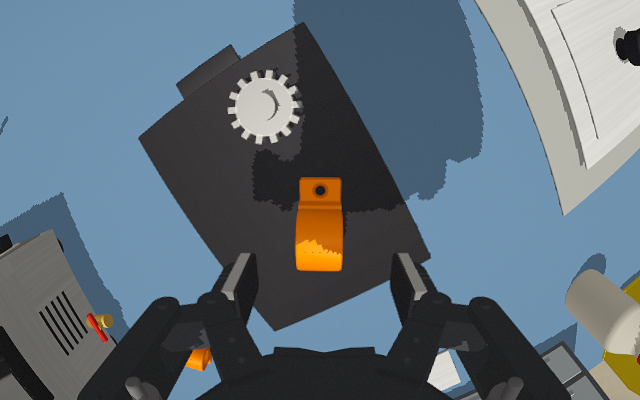

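```bash
python3 -m inch '[[0,0,0,0,0,0,0.8],[0,0,0,0,0,0,0.8]]'; python3 - <<'E'
from h import *
s=manip.sense(); c=manip.camera('wrist'); M=rot(s['ee_rot'])
print(s['tool_pos'],M.as_matrix()[:,0], M.inv().apply(np.array([.525,.0232,.188])-s['tool_pos'])*1000)
p=np.array(c['pixels']).astype(int); m=((p[...,0]-p[...,2]>60)); m[:, :280]=0; m[:,370:]=0; m[:165]=0;m[290:]=0
for y in (182,190,200,220,240,255,265,268):
    xs=np.nonzero(m[y])[0]; print(y,xs.min(),xs.max())
ys=np.nonzero(m.any(1))[0];print(ys.min(),ys.max())
xs=np.nonzero(m[182])[0]; a=atz(c,(xs.min()-.5,182),.011,s);b=atz(c,(xs.max()+.5,182),.011,s);print('near base',a,b,np.linalg.norm(a-b),M.inv().apply((a+b)/2-s['tool_pos'])*1000)
xs=np.nonzero(m[255])[0]; a=atz(c,(xs.min()-.5,255),.05,s);b=atz(c,(xs.max()+.5,255),.05,s);print('top',a,b,np.linalg.norm(a-b),M.inv().apply((a+b)/2-s['tool_pos'])*1000)
E
```

```text
t: 14.35
tool_pos: [0.5258, 0.0259, 0.2479]
ee_rot: [-0.599, 0.6, 0.376, -0.374]
ft_force: [-0.3, 0.3, -0.4]
finger_gap: 0.0683
[0.52581183 0.02591663 0.24790268] [0.43800102 0.89897294 0.0016616 ] [-2.89729178 59.89860586 -0.3641638 ]
182 298 338
190 298 338
200 297 339
220 295 341
240 294 341
255 295 340Traceback (most recent call last):
  File "<stdin>", line 6, in <module>
    return umr_minimum(a, axis, None, out, keepdims, initial, where)
ValueError: zero-size array to reduction operation minimum which has no identity
```

```bash
python3 -m inch '[[-3,15,0,0,0,0,0.8],[-3,40,0,0,0,0,0.8],[-3,55,0,0,0,0,0.8],[-3,60,0,0,0,0,0.8],[-3,60,0,0,0,0,0.8]]'; python3 - <<'E'
from h import *
s=manip.sense(); snap('wrist','w10.png'); print(s['tool_pos'])
E
```

```text
t: 14.9
tool_pos: [0.5239, 0.0227, 0.1862]
ee_rot: [0.6, -0.6, -0.374, 0.375]
ft_force: [0.5, -0.7, 1.0]
finger_gap: 0.0682
[0.52393492 0.02273635 0.18618742]
```

View pics/w10.png

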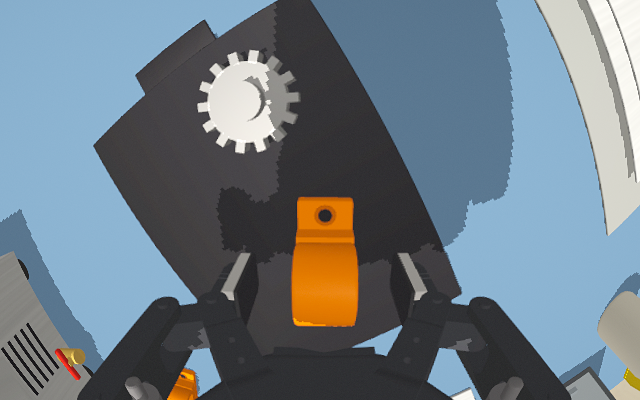

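Bracket sits centred between the pads ((325,280), pads at 245 and 403). Close.

```bash
python3 -m inch '[[0,0,0,0,0,0,0.5],[0,0,0,0,0,0,0.3],[0,0,0,0,0,0,0],[0,0,0,0,0,0,0],[0,0,0,0,0,0,0],[0,0,0,0,0,0,0],[0,0,0,0,0,0,0]]'; python3 -m inch '[[0,-5,0,0,0,0,0],[0,-15,0,0,0,0,0],[0,-30,0,0,0,0,0],[0,-30,0,0,0,0,0]]'; python3 - <<'E'
from h import *
s=manip.sense(); snap('wrist','w11.png'); print(s['tool_pos'])
c=manip.camera('top')
cv2.imwrite('pics/bt.png',cv2.resize(cv2.cvtColor(np.array(c['pixels'])[165:265,370:490],cv2.COLOR_RGB2BGR),None,fx=6,fy=6,interpolation=cv2.INTER_CUBIC))
E
```

```text
t: 15.65
tool_pos: [0.5241, 0.0227, 0.1871]
ee_rot: [0.6, -0.6, -0.375, 0.374]
ft_force: [-4.8, -0.1, 15.7]
finger_gap: 0.0262
t: 16.05
tool_pos: [0.5246, 0.0228, 0.2185]
ee_rot: [-0.599, 0.6, 0.376, -0.374]
ft_force: [0.2, -0.1, -0.9]
finger_gap: 0.026
[0.52456818 0.02278481 0.21846937]
```

View pics/w11.png

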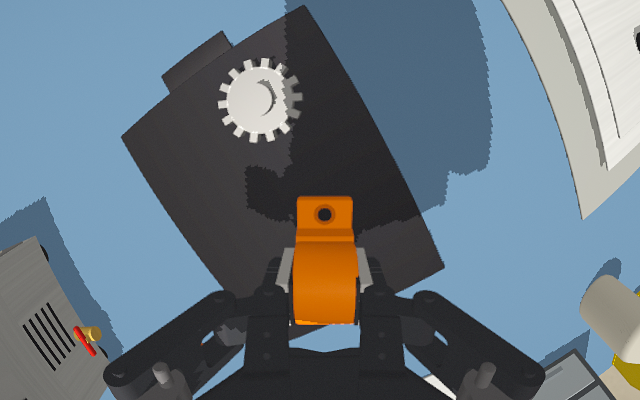

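View pics/bt.png

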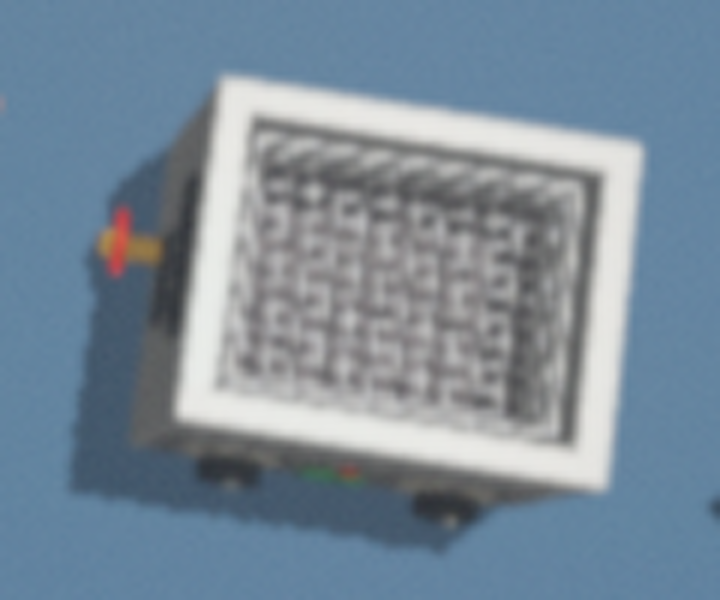

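```bash
python3 - <<'E'
from h import *
ct=manip.camera('top')
P=[(255,120),(603,175),(570,442),(215,390)]
W=np.array([atz(ct,(370+x/6-.4,165+y/6-.4),0.160) for x,y in P])[:,:2]; print(W.mean(0))
for i in range(4):
    d=W[(i+1)%4]-W[i]; print(np.linalg.norm(d), np.degrees(np.arctan2(d[1],d[0])))
E
python3 -m inch '[[0,-20,0,0,0,0,0],[0,-55,0,0,0,0,0],[0,-95,0,0,0,0,0],[-10,-135,-3,0,0,0,0],[-35,-170,-12,0,-0.03,0,0],[-70,-190,-24,0,-0.07,0,0],[-110,-200,-37,0,-0.11,0,0],[-150,-200,-51,0,-0.15,0,0],[-190,-200,-64,0,-0.19,0,0],[-230,-200,-78,0,-0.23,0,0],[-260,-200,-88,0,-0.26,0,0],[-275,-200,-93,0,-0.27,0,0]]'
python3 - <<'E'
from h import *
s=manip.sense(); print(s['tool_pos'],rot(s['ee_rot']).as_matrix()[:,0], rot(s['ee_rot']).inv().apply(np.array([.479,-.331,.42])-s['tool_pos'])*1000)
E
```

```text
[ 0.47807708 -0.33260454]
0.16594240874964716 -100.59824053700795
0.12871774811952577 168.29853638382315
0.1658070013209209 80.30202318089067
0.13131957188219737 -11.611582217204269
t: 17.4
tool_pos: [0.4858, -0.268, 0.416]
ee_rot: [-0.544, 0.544, 0.451, -0.452]
ft_force: [0.7, -0.2, -0.9]
finger_gap: 0.0263
[ 0.48576572 -0.26799151  0.41597662] [ 1.84725562e-01  9.82789783e-01 -8.41583516e-04] [-63.17728594  -3.97314912  -4.98765912]
```

```bash
python3 -m inch '[[-20,0,-2,0,0,0,0],[-45,0,-4,0,0,0,0],[-60,0,-5,0,0,0,0],[-63.5,0,-5,0,0,0,0],[-63.5,0,-5,0,0,0,0]]'
python3 - <<'E'
from h import *
s=manip.sense(); print(s['tool_pos'],rot(s['ee_rot']).as_matrix()[:,0], rot(s['ee_rot']).inv().apply(np.array([.479,-.3315,.284])-s['tool_pos'])*1000); snap('wrist','w12.png')
E
```

```text
t: 17.9
tool_pos: [0.48, -0.3286, 0.4158]
ee_rot: [0.544, -0.544, -0.452, 0.452]
ft_force: [0.2, 0.7, 0.5]
finger_gap: 0.0266
[ 0.47999598 -0.32858892  0.41581602] [ 1.83697662e-01  9.82982791e-01 -2.77550285e-05] [ -3.04083985 131.81644868   0.32541367]
```

View pics/w12.png

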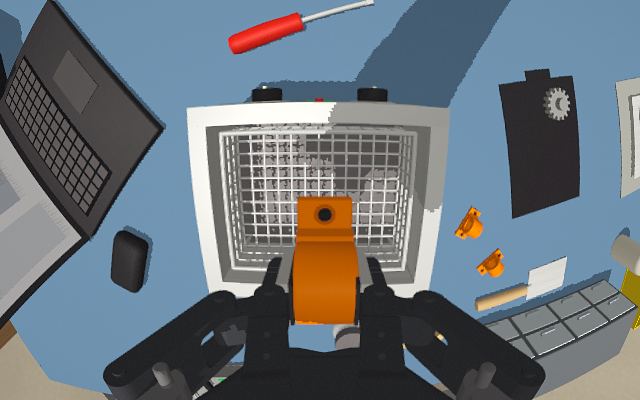

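```bash
python3 -m inch '[[-2,10,0,0,0,0,0],[-2.5,30,0,0,0,0,0],[-2.5,52,0,0,0,0,0],[-2.5,74,0,0,0,0,0],[-2.5,94,0,0,0,0,0],[-2.5,108,0,0,0,0,0],[-2.5,116,0,0,0,0,0],[-2.5,120,0,0,0,0,0],[-2.5,120,0,0,0,0,0],[-2.5,120,0,0,0,0,0]]'
python3 - <<'E'
from h import *
s=manip.sense(); print(s['tool_pos'],s['ft_force'],rot(s['ee_rot']).inv().apply(np.array([.4787,-.3315,.284])-s['tool_pos'])*1000); snap('wrist','w13.png')
E
```

```text
t: 18.95
tool_pos: [0.4799, -0.3311, 0.2968]
ee_rot: [-0.543, 0.544, 0.452, -0.452]
ft_force: [0.4, -0.8, -0.6]
finger_gap: 0.0261
[ 0.47993349 -0.33108729  0.29682939] [ 0.42652957 -0.84464998 -0.6426586 ] [-0.62783296 12.82858094  1.14826923]
```

View pics/w13.png

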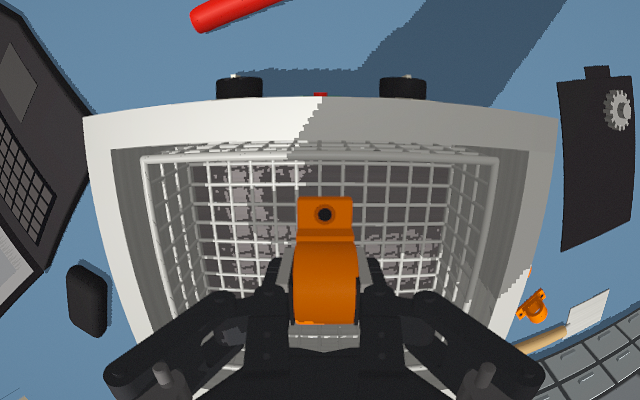

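```bash
python3 -m inch '[[0,2,1,0,0,0,0],[0,4,1,0,0,0,0],[0,6,1,0,0,0,0],[0,8,1,0,0,0,0],[0,9,1,0,0,0,0],[0,10,1,0,0,0,0],[0,10,1,0,0,0,0]]'; python3 -m inch '[[0,0.5,0,0,0,0,0],[0,1,0,0,0,0,0],[0,1,0,0,0,0,0]]'; python3 -m inch '[[0,0.5,0,0,0,0,0],[0,1,0,0,0,0,0],[0,1,0,0,0,0,0]]'
```

```text
t: 19.7
tool_pos: [0.4788, -0.3308, 0.2861]
ee_rot: [0.544, -0.544, -0.452, 0.452]
ft_force: [-0.1, -0.5, -0.2]
finger_gap: 0.0261
t: 20.0
tool_pos: [0.4788, -0.3307, 0.2852]
ee_rot: [0.544, -0.544, -0.452, 0.452]
ft_force: [-0.0, 0.1, -1.0]
finger_gap: 0.0262
t: 20.3
tool_pos: [0.4788, -0.3308, 0.2843]
ee_rot: [-0.544, 0.544, 0.452, -0.452]
ft_force: [-0.5, -0.5, 0.4]
finger_gap: 0.0262
```

```bash
python3 -m inch '[[0,0.5,0,0,0,0,0],[0,1,0,0,0,0,0],[0,1,0,0,0,0,0]]'
```

```text
t: 20.6
tool_pos: [0.4787, -0.3309, 0.2841]
ee_rot: [-0.544, 0.544, 0.452, -0.452]
ft_force: [-5.3, 3.7, 19.2]
finger_gap: 0.0263
```

```bash
python3 -m inch '[[0,-0.6,0,0,0,0,0],[0,-0.6,0,0,0,0,0],[0,-0.6,0,0,0,0,0.38],[0,-0.6,0,0,0,0,0.45],[0,-0.6,0,0,0,0,0.55],[0,-0.6,0,0,0,0,0.55],[0,-0.6,0,0,0,0,0.55]]'; python3 - <<'E'
from h import *
snap('wrist','w14.png')
E
```

```text
t: 21.3
tool_pos: [0.4788, -0.3307, 0.2838]
ee_rot: [0.544, -0.544, -0.452, 0.452]
ft_force: [0.3, 0.4, -1.2]
finger_gap: 0.0465
```

View pics/w14.png

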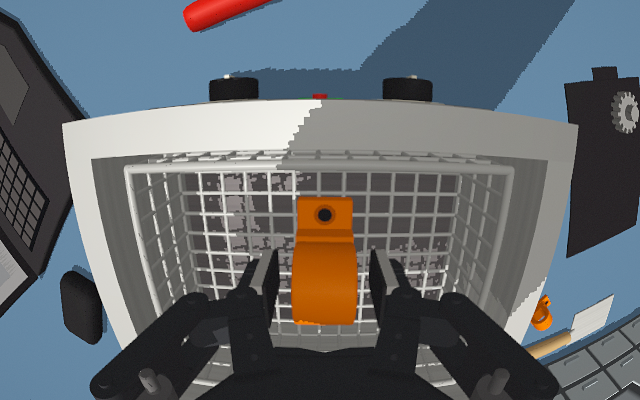

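Bracket stands free of both pads. Retreat straight up.

```bash
python3 -m inch '[[0,-10,0,0,0,0,0.55],[0,-30,0,0,0,0,0.55],[0,-60,0,0,0,0,0.55],[0,-95,0,0,0,0,0.55],[0,-130,0,0,0,0,0.55],[0,-150,0,0,0,0,0.55],[30,-150,30,0,0,0,0.55],[70,-150,65,0,0,0,0.55],[90,-150,90,0,0,0,0.55],[90,-150,90,0,0,0,0.55],[90,-150,90,0,0,0,0.55],[90,-150,90,0,0,0,0.55]]'; python3 - <<'E'
from h import *
s=manip.sense();print(s['tool_pos'],s['ft_force']);snap('wrist','w15.png');snap('top','t9.png');snap('scene','s9.png')
E
```

```text
t: 22.55
tool_pos: [0.4071, -0.2264, 0.4344]
ee_rot: [-0.544, 0.544, 0.452, -0.452]
ft_force: [0.6, -0.8, -0.2]
finger_gap: 0.0467
[ 0.40714254 -0.22644575  0.43438066] [ 0.58995526 -0.84910157 -0.24338579]
```

View pics/w15.png

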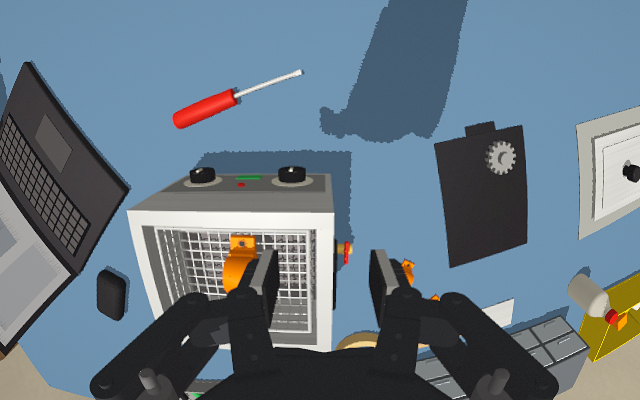

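View pics/s9.png

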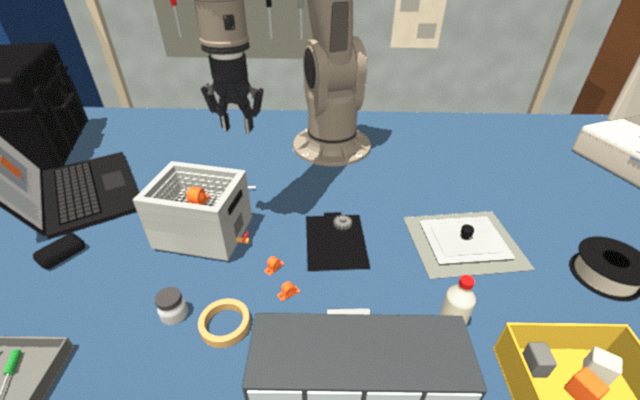

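View pics/t9.png

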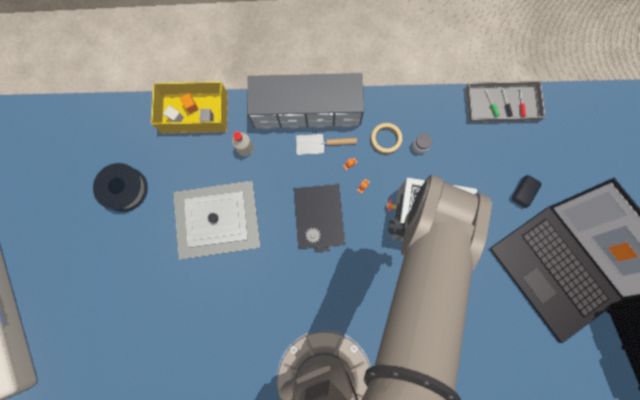

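```bash
python3 - <<'E'
import cv2
a=cv2.imread('pics/scene0.png');b=cv2.imread('pics/s9.png')
cv2.imwrite('pics/c9.png',cv2.resize(b[155:265,130:265],None,fx=5,fy=5,interpolation=cv2.INTER_CUBIC))
E
```

```text
(no output)
```

View pics/c9.png

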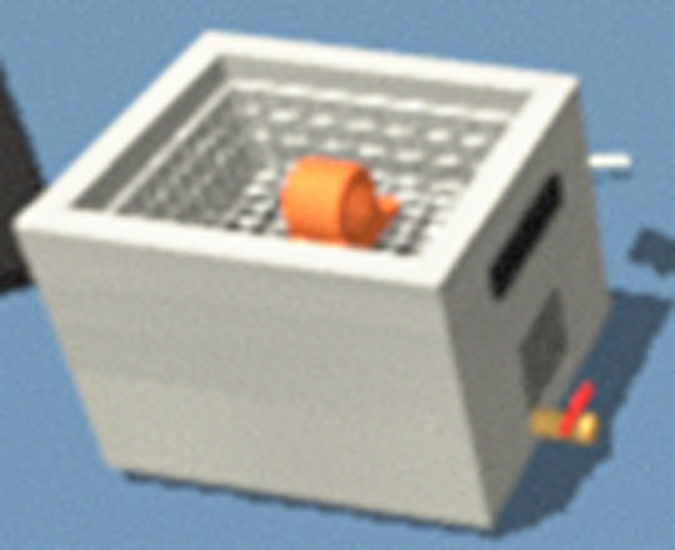

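The bracket stands upright, ring up, in the middle of the basket. The lid lies flat on the mat with its knob up at scene (467,232), and the other things have not moved.

```bash
python3 -c "
from station import manip
print(manip.job_done())"
```

```text
the job is handed in; nothing more can be done
None
```

The lid is off and lies flat, knob up, near the middle of the grey mat. The largest orange bracket, the one from the build sheet, stands upright on its base in the middle of the wire basket. I handed the job in at about 22.6 s with the gripper clear of everything.

- **Lid:** it touched the mat at the height I had worked out, changing the wrist force by only about 4 N.
- **Bracket:** it also touched the basket floor at the expected height, about 100 mm above the bench. The last 1 mm step pressed it down with about 19 N, more than I intended but under the limits. I backed off 0.6 mm before opening the gripper.
- **Last pictures:** the scene and wrist views show the bracket upright and free. The scene and top views show the lid square on the mat. The gear, the two smaller brackets and everything else visible on the bench look unmoved.
- **Disagreements:** the first two-camera measurement put the knob at 183 mm instead of the expected 190 mm, because the outline included its neck. The wrist views then agreed with 190 mm. The arm overshot by about 4 mm above the bracket, and I corrected that before gripping.

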